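# Take the cutting stick out of the card cutter and store it in its tray

### The arm

A 6-joint arm with a two-finger parallel gripper is mounted at the origin on a cart in front of the work surface, level with it; the furniture and walls round the work are solid. World frame = base frame: x ahead of the robot, y to its left, z up, the work surface at z = 0. Lengths are in m, angles in rad, forces in N, time in s.
With the tool pointing down it reaches from about 0.3 to 0.775 m from the base axis. Payload 14.6 kg.
Tool frame: the origin (TCP) lies at the very end of the fingers, on their centre line; the grasp point (between the pads) lies 19 mm behind it; z points along the fingers, y is the line along which they close (so a half turn about z gives the same grasp; the last joint's range is limited). The gripper opens to 94 mm and grips with 3 to 60 N. Pads are 16 mm wide; open, the fingers measure 119 mm over their backs; the gripper's body (75 mm by 177 mm) begins 78 mm behind the grasp point.
Start: joints at [1.128, 0.3, 1.521, -0, 1.321, -0.067], TCP at [0.202, 0.512, 0.205] pointing down, gripper open.
Joint ranges: [-3.03, 3.03], [-0.79, 2.21], [0.23, 2.52], [-1.04, 4.18], [0, 3.07], [-2.55, 2.55]. Speed limits (rad/s): [2.22, 2.22, 2.57, 3.14, 3.14, 3.14].

### API

Orientations are given as [roll, pitch, yaw] about the fixed x, y, z axes, in that order (R = Rz(yaw) Ry(pitch) Rx(roll)).
In Python, from station import ctrl gives the robot as it stands.
- The arm moves only by the shell command python3 -m pendant 'ROWS' [OPENING] [FORCE]. ROWS is JSON, a list of rows, each a list of 2 entries, a list of its own where there are three numbers: the shift along the world's x, y, z in cm, then the turn about the world's z in rad. A call has 1 to 20 rows; each row shifts and turns the commanded pose from where the row before left it; what a row does not reach is not made up. A row lasts 1/12 s, in which the tool goes at most 41.7 mm and 7.16 degrees, less where a joint would pass 70% of its speed; a pose out of reach is approached as far as the arm can. A call is refused whole if a number of a shift passes 4.17 or a number of a turn 0.125, either way. A call with a gripper value outside its range is refused whole. OPENING is the opening, from 0 (shut) to 1 (fully open), set as the call begins (- or left out, the last holds). The fingers move at their own pace and stop on an object; FORCE is the grip in N (left out, the last holds). Time passes only in rows, so rows that do not move let the fingers close. It gives the time, the measured TCP pose, the force, the opening and the grip force at its end, in the units of the state.
- ctrl.get_obs(): the state, without advancing time (a new reading comes with each control period).
- ctrl.camera(name): name is "scene" or "top" or "wrist"; returns a dict with "color" (400x640x3 uint8, red, green, blue), "intrinsics" (3x3 intrinsics, pixels), "k1" (the pictures are not rectified: a ray, as slopes to the right and down, at radius r is drawn at 1 + k1 r^2 times it, then the intrinsics apply), "camera_from_world" (4x4, takes a point from world to camera coordinates). Camera axes: x right, y down, z forward; pixel columns grow to the right and rows downward; lengths in m; the calibration is good to about 2 mm. A picture is of the moment at which its call begins. There is no depth.
- ctrl.hand_in(): hands the job in; it is judged then, once.
The state is a dict: "time_s": time; "qpos": joint angles; "joint_vel": joint speeds; "tau": joint torques, N m; "ee_pos": TCP position; "eef_rot": TCP orientation; "force": force on the tool from outside, world axes, zero at the start; "moment": the same for the moment, N m; "grip_width": finger opening in m; "grip_force": force on a finger pad.
Only numpy, scipy, OpenCV 4.12 (cv2) and the standard library are available. Lean on these libraries where they do the work, as an engineer would, in place of code of your own. Each camera call takes 0.05 s, during which the arm holds its last target. There are 200 camera calls.

### The job

The cutting stick in the bench card cutter has to come out. Swing the cutter's clear guard hood up past its spring's tipping point so that it stands open by itself and let go of it; then lift the free left end of the white stick over the lip and draw the stick out endwise to the left without anything touching the knife above it. Lay the stick down flat on the saw top and let go, so that you can take it again by its middle and lay it flat in the wooden tray, leaving the hood standing open and the tags, tape and tack tin where they are.

Things in the scene. Friction and masses are not known exactly. Their poses are not given: they have to be found in the camera images.
- cutter: Grey bench card cutter, fixed, right of the middle, 184 mm deep, 254 mm wide. Origin at table height under the stick channel's centre line; y runs along the channel to the stick's free left end, x to the machine's back, z up. Channel: floor 19 mm above the table, 19 mm wide, open on top, shut at y = -128 mm, its sides (35 mm high) end at y = +22 mm. A back rail 35 mm high begins at x = +77 mm.
- lip (a point): Middle of the top edge of the upturned steel lip that stops the stick at the left: 8 mm above the stick's floor (27 mm above the table), at y = +109 to +112 mm in the cutter's frame. From y = +20 mm to the lip the stick lies open on a flat steel rest 90 mm wide, level with the channel floor, with nothing beside it, so its last 80 mm can be gripped across its width.
- keeper (a point): Middle of the underside of the steel keeper over the blind right end of the channel, y = -128 to -98 mm in the cutter's frame. It lies 3.5 mm above the top of the resting stick, so that end cannot be lifted; the stick can only be tipped by up to about 0.1 rad until its last 30 mm have been drawn out from under it.
- bridge (a point): Middle of the left edge of the bridge's side opening, which the stick passes through: at y = -8 mm in the cutter's frame, opening up to 66 mm above the table, 26 mm wide. The bridge (94 mm high) covers the channel from here to the right; to the left nothing is above the stick once the hood is open. So the stick is free to rise when drawn out by 120 mm or more.
- knife: Steel knife blade fixed under the bridge, straight above the stick channel, from y = -127 to -23 mm in the cutter's frame; its edge is 51 mm above the table, 16 mm above the top of the resting stick. It has the cutter's origin and axes. Nothing may touch it.
- hood (a joint): Angle of the clear guard hood about its hinge, rad: 0 shut, 2.2 fully open (leaning back). The hinge axis runs along the cutter's y axis at the back of the machine. A spring presses the hood shut below about 1.2 rad and throws it fully open above that, where it stays; lifting it at the tab takes about 3 N at first. The hood covers the whole stick while shut.
- hood_tab (a point): Grip point of the hood's black pull tab, a level bar 24 mm wide (along the cutter's y), 12 mm thick, which sticks out 38 mm to the front from the hood's lower front rail; the point lies 22 mm in front of the rail, mid thickness, 43 mm above the table when shut. It can be pinched from above across its width. It moves with the hood: when shut it lies 202 mm in front of the hinge axis and 54 mm below it.
- hood_hinge (a point): Point on the hood's hinge axis, level along y with the pull tab; fixed to the cutter with the cutter's axes, 97 mm above the table, 100 mm behind the channel's centre line.
- stick: White plastic cutting stick, square bar 16 x 16 x 230 mm, 50 to 110 g. Origin at its centre, y along its length. At the start it lies in the cutter's channel with its centre at about y = -10 mm, 27 mm above the table; its +y end is the free left end, about 4 mm from the lip.
- tray: Fixed shallow wooden tray for one stick, on the saw top at the left. Origin at the centre of its underside, y along it. Inside 27 mm wide, 246 mm long; floor 6 mm, walls up to 26 mm above the table, 7 mm thick; the long sides are cut away to the floor for y = -50 to +50 mm, so the stick can be held there; the ends are closed. Round it the saw top is bare and flat: x 0.36 to 0.67, y 0.11 to 0.35 m.
- cream_carton: Obstacle between tray and cutter: fixed long cream carton, 94 x 400 x 55 mm, leaning from a small wooden box near the table's front edge up to the slab at the back: its centre line runs from x 0.42, y 0.05 m (top 98 mm above the table) to x 0.78, y -0.11 m (top 151 mm). Origin below its middle. Carry things over it.
- tags: Bystander: stack of kraft tags, 93 x 52 x 12 mm, lying behind the cutter. Origin at its underside.
- tape: Bystander: roll of tape lying flat, 97 mm across, 25 mm high, at the back of the saw top, left. Origin at its underside.
- tin: Bystander: open round tin of tacks, 55 mm across, 21 mm high, at the back of the saw top, left. Origin at its underside.

How it is judged:
On the way, in this order (a step that is already met when the one before it is completed fails the run):
1. the hood stands open by itself (joint over 1.9 rad), let go of (value of joint hood above 1.9 rad and distance between the grasp point and hood_tab above 0.06 m), for 0.2 s.
2. the stick, out of the cutter, lies level and still on the saw top, let go of and not in the tray (contact force between stick and cutter below 0.02 N and contact force between stick and tray below 0.02 N and height (world z) of stick below 0.02 m and linear speed of stick below 0.02 m/s and contact force between stick and the fingers below 0.02 N and contact force between stick and the arm below 0.02 N), for 0.2 s.
At the end, for the whole second after the job is handed in: The stick lies flat on the tray's floor between its walls (centre within 8 mm across and 12 mm along of the tray's centre, less than 18 mm above its underside, parallel within 0.08 rad), at rest and let go of; the hood still stands open (over 1.9 rad) (x of stick in the frame of tray between -0.008 and 0.008 m and y of stick in the frame of tray between -0.012 and 0.012 m and z of stick in the frame of tray below 0.018 m and angle between the y axis of stick and the y axis of tray, either way round below 0.08 rad and value of joint hood above 1.9 rad and linear speed of stick below 0.02 m/s and contact force between stick and the fingers below 0.02 N and contact force between stick and the arm below 0.02 N); the robot touches nothing.
It fails at once if the knife is touched by the stick or by the gripper (contact force between anything else and knife above 1 N).
It fails at once if the stack of tags is moved by more than 3 cm (distance of tags from where it was at the start of the episode above 0.03 m).
It fails at once if the roll of tape is moved by more than 3 cm (distance of tape from where it was at the start of the episode above 0.03 m).
It fails at once if the tack tin is moved by more than 3 cm (distance of tin from where it was at the start of the episode above 0.03 m).
It also fails if it takes over 72 s, if anything falls off the work surface, if the arm or the gripper's body presses on something with over 40 N, if the wrist force passes 120 N, or if a joint passes its speed limit or range.

## Working session

There is one attempt and no reset: what is moved stays moved. The work goes in short steps, Python scripts to look and compute and a shell command to move; the robot and the scene stay as the last step left them, time stands still between calls to the robot, and variables do not carry over. Pictures are saved under pics/ and viewed, at most 10 in all, crops included, and the job is handed in when it is done.

```bash
mkdir -p pics; ls; cat > h.py <<'E'
import numpy as np, cv2
from station import ctrl
def snap(name,fn,crop=None,scale=1):
    c=ctrl.camera(name); im=c["color"][:,:,::-1]
    np.savez('cal_%s.npz'%name,K=c["intrinsics"],k1=c["k1"],T=c["camera_from_world"])
    cv2.imwrite('pics/full_'+fn,im)
    if crop: x0,y0,x1,y1=crop; im=im[y0:y1,x0:x1]
    if scale!=1: im=cv2.resize(im,None,fx=scale,fy=scale,interpolation=cv2.INTER_CUBIC)
    cv2.imwrite('pics/'+fn,im)
def ray(name,u,v):
    d=np.load('cal_%s.npz'%name); K=d['K'];T=d['T']
    n=cv2.undistortPoints(np.array([[[u,v]]],float),K,np.array([float(d['k1']),0,0,0]))[0,0]
    R=T[:3,:3]; return -R.T@T[:3,3], R.T@np.array([n[0],n[1],1])
def onz(name,u,v,z):
    o,r=ray(name,u,v); return o+r*(z-o[2])/r[2]
def proj(name,p):
    d=np.load('cal_%s.npz'%name); T=d['T']
    q=cv2.projectPoints(np.array([p],float),cv2.Rodrigues(T[:3,:3])[0],T[:3,3],d['K'],np.array([float(d['k1']),0,0,0]))[0]
    return q[0,0]
E
python3 - <<'E'
from h import *
snap('top','top1.png'); snap('scene','scene1.png')
a=cv2.imread('pics/top1.png');b=cv2.imread('pics/scene1.png')
for n in('top','scene'):
    d=np.load('cal_%s.npz'%n);print(n,-d['T'][:3,:3].T@d['T'][:3,3],d['K'][0,0],d['k1'])
print(ctrl.get_obs())
E
```

```text
pics
top [ 0.4480547  -0.07560001  1.14771968] 397.5870928368218 -0.07589003809363713
scene [0.04565009 0.72975076 1.1846767 ] 421.862400957881 -0.015519698677129982
{'time_s': 0.1, 'qpos': array([ 1.12838202e+00,  3.00414755e-01,  1.52149663e+00, -1.96541557e-06,
        1.32068958e+00, -6.66028472e-02]), 'joint_vel': array([ 0.00051441, -0.00044661, -0.00136197,  0.0017034 , -0.00023411,
       -0.00063974]), 'tau': array([ 2.60922556e-03, -5.32640433e+01, -3.53287733e+01,  7.10062799e-02,
        2.35447695e-02, -5.40810038e-05]), 'ee_pos': array([0.20177368, 0.51141087, 0.20495296]), 'eef_rot': array([-3.14058645e+00, -6.52070491e-05,  2.76578165e+00]), 'force': array([ 0.52648007,  0.26214708, -0.37232658]), 'moment': array([-0.00372311,  0.02105153,  0.00709465]), 'grip_force': 0.0, 'grip_width': 0.09409714011587743}
```

View pics/top1.png

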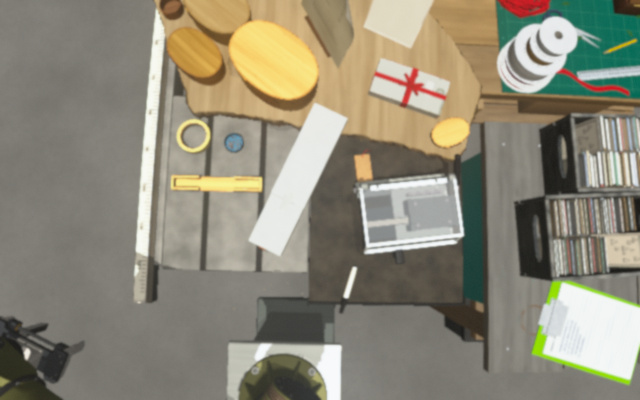

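View pics/scene1.png

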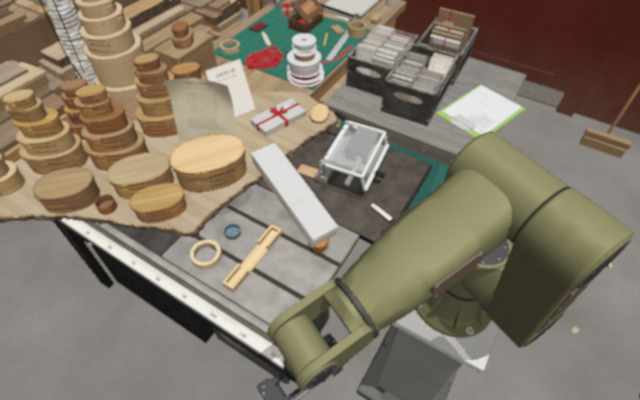

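The top view shows the cutter at (360-463, 175-252) with its black tab at about (398,257), the tray at (171-262, 183) and the carton between them. In the scene view the cutter is at (355,155) and the tray at (253,257). Next I'll enlarge the cutter and the tray.

```bash
python3 - <<'E'
import cv2
a=cv2.imread('pics/full_top1.png'); b=cv2.imread('pics/full_scene1.png')
r=lambda i,x0,y0,x1,y1,s:cv2.resize(i[y0:y1,x0:x1],None,fx=s,fy=s,interpolation=cv2.INTER_CUBIC)
import numpy as np
A=r(a,345,165,475,270,5)  # 650x525
cv2.imwrite('pics/cutA.png',A)
B=r(a,160,165,275,205,6); C=r(b,300,110,400,205,3)
cv2.imwrite('pics/trayB.png',np.vstack([B,np.pad(C,((0,0),(0,B.shape[1]-C.shape[1]),(0,0)))]))
E
```

```text
(no output)
```

View pics/cutA.png

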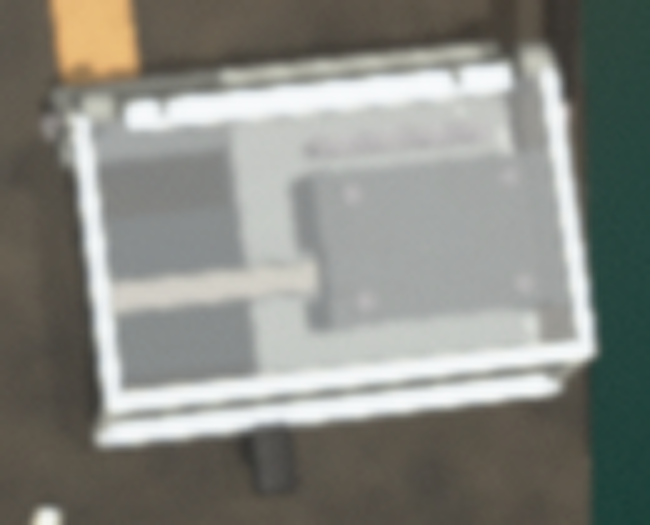

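View pics/trayB.png

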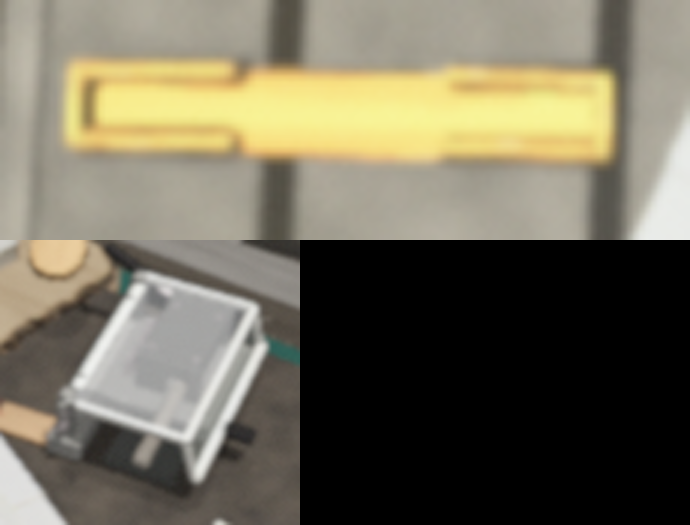

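```bash
python3 - <<'E'
from h import *
f=lambda x,y,x0,y0,s:(x0+(x+.5)/s-.5,y0+(y+.5)/s-.5)
P=lambda x,y,z:onz('top',*f(x,y,345,165,5),z)
Q=lambda x,y,z:onz('top',*f(x,y,160,165,6),z)
p=[P(125,295.5,.035),P(225,284.5,.035),P(300,276.5,.035)];print('stick',np.round(p,4))
for n,a,b,z in(('frontrail low',(100,438),(560,388),.043),('hood top front',(115,400),(590,350),.0),):
    u,v=P(*a,z),P(*b,z);print(n,u,v,'yaw',np.arctan2(-(u-v)[0],(u-v)[1]))
print('tab tip L,R',P(258,490,.049),P(294,488,.049),'root',P(252,440,.049),P(290,436,.049))
c=[Q(65,61,.026),Q(613,70,.026),Q(613,162,.026),Q(66,151,.026)];print('tray',np.round(c,4),np.mean(c,0))
u=(c[0]+c[3])/2-(c[1]+c[2])/2;print('len',np.linalg.norm(u),'yaw',np.arctan2(-u[0],u[1]))
c=P(315,249,.094);print('bridge top',P(300,180,.094),P(315,325,.094))
# bridge left edge top front/back corners -> y=-8
for t in((40,125),):pass
E
```

```text
stick [[ 0.4917 -0.232   0.035 ]
 [ 0.4991 -0.2885  0.035 ]
 [ 0.5045 -0.3311  0.035 ]]
frontrail low [ 0.41242411 -0.21779817  0.043     ] [ 0.4443944 -0.4770894  0.043    ] yaw 0.12267959720308019
hood top front [ 0.43291181 -0.23174441  0.        ] [ 0.4666275  -0.51093699  0.        ] yaw 0.1201794793941259
tab tip L,R [ 0.38571824 -0.30473559  0.049     ] [ 0.3871155  -0.32475044  0.049     ] root [ 0.41300634 -0.30125255  0.049     ] [ 0.41554938 -0.32241485  0.049     ]
tray [[0.6186 0.3387 0.026 ]
 [0.6202 0.0759 0.026 ]
 [0.5762 0.0742 0.026 ]
 [0.5753 0.3354 0.026 ]] [0.59755761 0.20603341 0.026     ]
len 0.26198377969118425 yaw 0.004805297705236725
bridge top [ 0.55320533 -0.31754772  0.094     ] [ 0.47579703 -0.32561682  0.094     ]
```

The points fit the given sizes. The cutter's yaw is about 0.124 and its origin about (0.502, -0.315). The tab grip point is (0.402, -0.313), and the tray is at (0.5975, 0.206) with a measured length of 262 mm against 260 mm given. I'm moving above the tab now.

```bash
python3 -m pendant '[[[2.4,-3.3,0.5],-0.12],[[2.4,-3.3,0.5],-0.12],[[2.4,-3.3,0],-0.12],[[2.4,-3.3,0],-0.12],[[2.4,-3.3,0],-0.12],[[2.4,-3.3,0],-0.12],[[2.4,-3.3,0],-0.12],[[2.4,-3.3,0],-0.12],[[0,-4,0],-0.12],[[0,-4,0],-0.12],[[0,-4,0],-0.12],[[0,-4,0],-0.12],[[0,-4,0],-0.12],[[0,-4,0],-0.12],[[0,-4,0],-0.12],[[0,-4,0],-0.12],[[0,-4,0],-0.12],[[0,-4,0],-0.12],[[0,-4,0],-0.12],[[0,-4,0],-0.12]]' 0.6 20
python3 -m pendant '[[[0,-4,0],-0.12],[[0,-3,0],-0.12],[[0,0,0],0],[[0,0,0],0]]'
python3 - <<'E'
from h import *
snap('wrist','w1.png')
o=ctrl.get_obs();print(o['ee_pos'],o['eef_rot'],o['qpos'])
E
```

```text
time_s: 1.77
ee_pos: [0.3932, -0.2344, 0.2154]
eef_rot: [-3.141, 0.0, 0.359]
force: [1.0, 0.9, 0.5]
grip_width: 0.0566
grip_force: 0.0
time_s: 2.1
ee_pos: [0.3933, -0.3032, 0.2147]
eef_rot: [-3.14, 0.001, 0.124]
force: [0.3, -0.1, -0.1]
grip_width: 0.056
grip_force: 0.0
[ 0.39354964 -0.30222786  0.21492169] [-3.14056513e+00  7.24162168e-04  1.26385115e-01] [-7.28788883e-01  1.72642199e-01  1.65571082e+00  1.31944013e-04
  1.31449021e+00  7.15589172e-01]
```

View pics/w1.png

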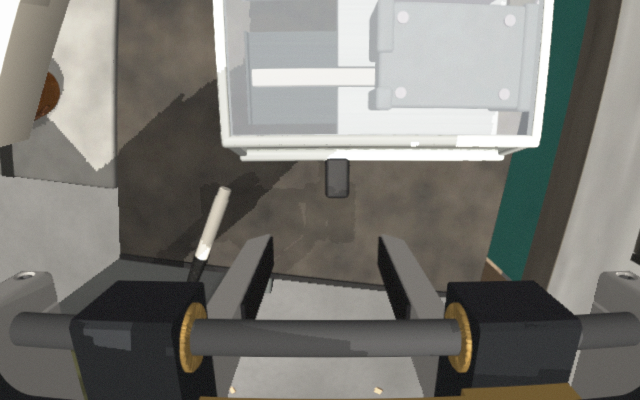

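The wrist view shows the tab at (326-349, 160-197). The stick is visible through the hood from (251,77) to the bridge edge at (374,76), parallel to the gripper.

```bash
python3 - <<'E'
from h import *
for n,u,v,z in(('tip',337,192,.049),('tipL',326,178,.049),('tipR',348.5,178,.049),('root',337,160,.049),('stickL',251,77,.035),('stickR',374,76,.035)):
    print(n,onz('wrist',u,v,z).round(4))
E
```

```text
tip [ 0.389  -0.3168  0.049 ]
tipL [ 0.4017 -0.3042  0.049 ]
tipR [ 0.4044 -0.3262  0.049 ]
root [ 0.4206 -0.3126  0.049 ]
stickL [ 0.4888 -0.2202  0.035 ]
stickR [ 0.5042 -0.3381  0.035 ]
```

```bash
python3 -m pendant '[[[0.5,-1.4,-2],0],[[0,0,-3.5],0],[[0,0,-3.5],0],[[0,0,-3],0],[[0,0,-3],0],[[0,0,-2],0],[[0,0,-1],0],[[0,0,0],0]]'
python3 -m pendant '[[[0,0,0],0],[[0,0,0],0],[[0,0,0],0],[[0,0,0],0]]' 0 25
python3 - <<'E'
import numpy as np
# hood arc of grip point relative to the hinge, x along cutter-x; grip 4 mm further out, yaw .125
r=np.hypot(.206,.054);p0=np.arctan2(.054,.206);prev=None
for t in np.arange(0,1.61,.1):
    x=-r*np.cos(t-p0);z=r*np.sin(t-p0);c=np.array([x*np.cos(.125),x*np.sin(.125),z])*100
    if prev is not None:print(round(t,2),(c-prev).round(2),(c-s).round(1))
    else:s=c
    prev=c
E
```

```text
time_s: 2.82
ee_pos: [0.3984, -0.3148, 0.034]
eef_rot: [-3.139, 0.002, 0.128]
force: [-0.2, -0.2, 0.9]
grip_width: 0.0565
grip_force: 0.0
time_s: 3.15
ee_pos: [0.3993, -0.3167, 0.0366]
eef_rot: [3.14, -0.001, 0.126]
force: [-0.5, 0.1, 0.5]
grip_width: 0.033
grip_force: 0.0
0.1 [-0.43 -0.05  2.08] [-0.4 -0.1  2.1]
0.2 [-0.22 -0.03  2.12] [-0.7 -0.1  4.2]
0.3 [-0.01 -0.    2.13] [-0.7 -0.1  6.3]
0.4 [0.2  0.02 2.12] [-0.5 -0.1  8.4]
0.5 [0.41 0.05 2.09] [-0.1 -0.  10.5]
0.6 [0.61 0.08 2.04] [ 0.5  0.1 12.6]
0.7 [0.81 0.1  1.97] [ 1.4  0.2 14.5]
0.8 [1.   0.13 1.87] [ 2.4  0.3 16.4]
0.9 [1.18 0.15 1.76] [ 3.5  0.4 18.2]
1.0 [1.35 0.17 1.64] [ 4.9  0.6 19.8]
1.1 [1.51 0.19 1.49] [ 6.4  0.8 21.3]
1.2 [1.65 0.21 1.33] [ 8.   1.  22.6]
1.3 [1.77 0.22 1.16] [ 9.8  1.2 23.8]
1.4 [1.88 0.24 0.98] [11.7  1.5 24.8]
1.5 [1.96 0.25 0.78] [13.6  1.7 25.6]
1.6 [2.03 0.26 0.58] [15.7  2.  26.1]
```

Finish closing on the tab, then lift part way and check.

```bash
python3 -m pendant '[[[0,0,0],0],[[0,0,0],0],[[0,0,0],0]]'
python3 -m pendant '[[[-0.2,0,1],0],[[-0.2,0,1],0],[[-0.2,0,2.1],0],[[0,0,2.1],0],[[0.2,0,2.1],0]]'
```

```text
time_s: 3.4
ee_pos: [0.3988, -0.3141, 0.0361]
eef_rot: [-3.137, 0.0, 0.126]
force: [-2.0, 20.4, 15.3]
grip_width: 0.0236
grip_force: 25.0
time_s: 3.82
ee_pos: [0.3938, -0.3146, 0.1185]
eef_rot: [-3.137, 0.002, 0.126]
force: [1.4, 9.8, -4.4]
grip_width: 0.0235
grip_force: 25.0
```

```bash
python3 -m pendant '[[[0.4,0.05,2.1],0],[[0.6,0.1,2.05],0],[[0.8,0.1,2],0],[[1,0.1,1.9],0],[[1.2,0.15,1.75],0],[[1.35,0.15,1.65],0],[[1.5,0.2,1.5],0],[[1.65,0.2,1.35],0],[[1.75,0.2,1.15],0],[[1.9,0.25,1],0],[[0,0,0],0]]'
```

```text
time_s: 4.73
ee_pos: [0.5187, -0.2984, 0.2839]
eef_rot: [-3.138, -0.001, 0.129]
force: [-4.1, 17.7, 6.6]
grip_width: 0.0235
grip_force: 25.0
```

```bash
python3 -m pendant '[[[0,0,0],0],[[0,0,0],0],[[0,0,0],0],[[0,0,0],0],[[0,0,0],0],[[0,0,0],0]]' 0.7
python3 -m pendant '[[[-3,0,1],0],[[-4,0,0],0],[[-4,0,0],0],[[-4,0,0],0],[[0,0,0],0]]'
python3 - <<'E'
from h import *
snap('wrist','w2.png'); snap('top','t2.png')
print(ctrl.get_obs()['ee_pos'])
E
```

```text
time_s: 5.23
ee_pos: [0.5162, -0.3016, 0.2831]
eef_rot: [3.141, -0.0, 0.125]
force: [0.2, -1.1, -0.1]
grip_width: 0.06
grip_force: 0.0
time_s: 5.65
ee_pos: [0.3619, -0.3013, 0.2936]
eef_rot: [3.141, 0.0, 0.123]
force: [0.1, 0.5, 0.5]
grip_width: 0.0663
grip_force: 0.0
[ 0.36565175 -0.30168458  0.29375102]
```

View pics/w2.png

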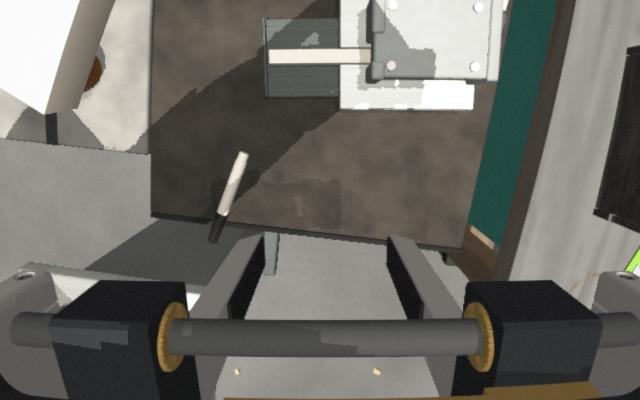

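The hood is out of the way. The stick shows from its free end at (269,57) to the bridge edge at (371,55), with the lip at x≈266.

```bash
python3 - <<'E'
from h import *
a=onz('wrist',269.5,57,.035);b=onz('wrist',371,55.5,.035);print(a,b)
d=(a-b)/np.linalg.norm(a-b);print('yaw',np.arctan2(-d[0],d[1]),'visible',np.linalg.norm(a-b))
for s in(.012,.018,.022):print(s,a-d*s)
print(onz('wrist',266,18,.027),onz('wrist',264,96,.027))
E
```

```text
[ 0.48794896 -0.22181011  0.035     ] [ 0.50406096 -0.33909178  0.035     ]
yaw 0.13652407463418711 visible 0.11838322128967366
0.012 [ 0.48958216 -0.23369845  0.035     ]
0.018 [ 0.49039876 -0.23964262  0.035     ]
0.022 [ 0.49094317 -0.2436054   0.035     ]
[ 0.53221845 -0.21216097  0.027     ] [ 0.44316202 -0.21806552  0.027     ]
```

```bash
python3 -m pendant '[[[0.9,0.5,0],0.121],[[0.9,0.5,0],0.121],[[0.9,0.5,0],0.121],[[0.9,0.5,0],0.121],[[1,0.5,-0.5],0.121],[[1,0.5,-1],0.121],[[1,0.5,-1],0.121],[[1,0.5,-1.5],0.121],[[1,0.5,-1.5],0.121],[[1,0.5,-1.5],0.121],[[1,0.5,-1],0.121],[[1,0.3,-1],0.121],[[0.9,0.3,-1],0.12],[[0,0,0],0],[[0,0,0],0]]' 0.5 25
python3 - <<'E'
from h import *
snap('wrist','w3.png'); snap('scene','s3.png'); snap('top','t3.png')
r=lambda i,x0,y0,x1,y1,s:cv2.resize(i[y0:y1,x0:x1],None,fx=s,fy=s,interpolation=cv2.INTER_CUBIC)
s=cv2.imread('pics/s3.png');t=cv2.imread('pics/t3.png');w=cv2.imread('pics/w3.png')
A=r(s,300,70,430,220,3);B=r(t,345,120,475,270,3)
print(A.shape,B.shape)
cv2.imwrite('pics/c3.png',np.hstack([A,B]))
o=ctrl.get_obs();print(o['ee_pos'],o['eef_rot'],o['time_s'])
E
```

```text
time_s: 7.0
ee_pos: [0.4919, -0.24, 0.1923]
eef_rot: [-3.14, -0.001, 1.695]
force: [-1.3, -0.4, -0.1]
grip_width: 0.0471
grip_force: 0.0
(450, 390, 3) (450, 390, 3)
[ 0.49145338 -0.24061156  0.19359467] [3.14092237e+00 5.27627875e-04 1.69458807e+00] 7.15
```

View pics/c3.png

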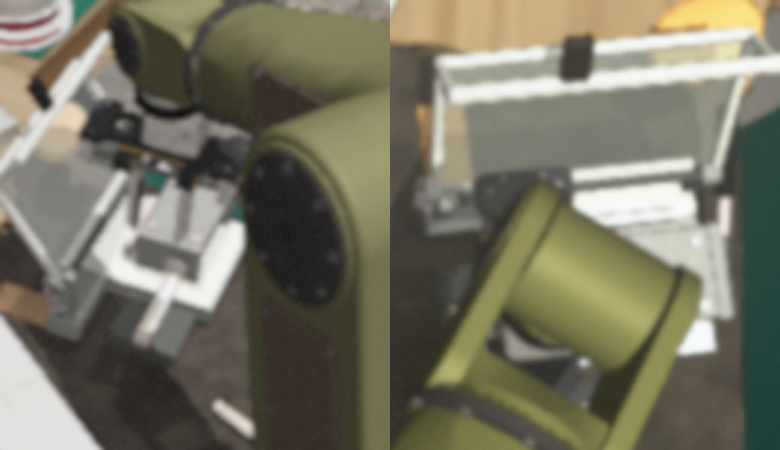

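View pics/w3.png

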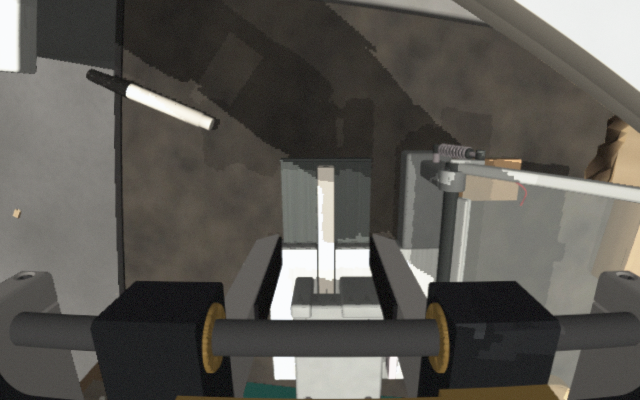

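The two views show the hood standing open and leaning back. In the wrist view the stick's free end is at (326,166) between the fingers, and the hinge rod is at x≈450, to the right.

```bash
python3 - <<'E'
from h import *
a=onz('wrist',326,166.5,.035);b=onz('wrist',326.5,276,.035);print(a,b)
d=(a-b)/np.linalg.norm(a-b);print('yaw',np.arctan2(-d[0],d[1]));print(a-d*.018)
print('hinge',onz('wrist',450,200,.097),'block',onz('wrist',403,160,.097), 'panel', onz('wrist',463,165,.097))
E
```

```text
[ 0.4891121  -0.21971216  0.035     ] [ 0.50381719 -0.33276894  0.035     ]
yaw 0.12934198686099455
[ 0.49143377 -0.23756181  0.035     ]
hinge [ 0.59014311 -0.2247405   0.097     ] block [ 0.54662206 -0.1979136   0.097     ] panel [ 0.59460591 -0.19559419  0.097     ]
```

```bash
python3 -m pendant '[[[0,0.2,-3],0],[[0,0,-3],0],[[0,0,-3],0],[[0,0,-3],0],[[0,0,-2.5],0],[[0,0,-1],0],[[0,0,-0.5],0],[[0,0,-0.4],0],[[0,0,-0.4],0],[[0,0,0],0],[[0,0,0],0]]'
```

```text
time_s: 8.07
ee_pos: [0.4918, -0.2386, 0.0258]
eef_rot: [3.141, 0.001, 1.698]
force: [0.2, -0.2, 0.1]
grip_width: 0.0467
grip_force: 0.0
```

```bash
python3 -m pendant '[[[0,0,-0.3],0],[[0,0,0],0],[[0,0,0],0],[[0,0,0],0],[[0,0,0],0],[[0,0,0],0],[[0,0,0],0],[[0,0,0],0]]' 0.1 40
```

```text
time_s: 8.73
ee_pos: [0.4914, -0.2385, 0.0221]
eef_rot: [3.141, 0.0, 1.698]
force: [0.3, 0.6, 0.9]
grip_width: 0.0155
grip_force: 40.0
```

```bash
python3 -m pendant '[[[0,0,0.4],0],[[0,0,0.4],0],[[0,0,0.4],0],[[0,0,0.3],0],[[0,0,0],0]]'
```

```text
time_s: 9.15
ee_pos: [0.4915, -0.2385, 0.0376]
eef_rot: [3.141, 0.0, 1.698]
force: [-1.1, -1.2, -2.3]
grip_width: 0.0153
grip_force: 40.0
```

```bash
python3 -m pendant '[[[-0.13,1,0],0],[[-0.13,1,0],0],[[-0.13,1,0],0],[[-0.13,1,0],0]]'
python3 -m pendant '[[[-0.13,1,0],0],[[-0.13,1,0.1],0],[[-0.13,1,0.1],0],[[-0.13,1,0.1],0],[[-0.13,1,0.1],0],[[-0.13,1,0.1],0]]'
```

```text
time_s: 9.48
ee_pos: [0.4859, -0.197, 0.0369]
eef_rot: [-3.141, -0.0, 1.698]
force: [-1.1, 0.1, -1.1]
grip_width: 0.0156
grip_force: 40.0
time_s: 9.98
ee_pos: [0.4782, -0.1374, 0.0421]
eef_rot: [3.141, 0.0, 1.698]
force: [0.2, -1.2, -1.1]
grip_width: 0.0156
grip_force: 40.0
```

```bash
python3 -m pendant '[[[-0.13,1,0.1],0],[[-0.13,1,0.2],0],[[-0.13,1,0.3],0],[[-0.13,1,0.3],0],[[-0.05,0.4,0.5],0],[[0,0,1],0],[[0,0,1.5],0],[[0,0,0],0]]'
python3 - <<'E'
from h import *
snap('scene','s4.png'); snap('top','t4.png');snap('wrist','w4.png')
r=lambda i,x0,y0,x1,y1,s:cv2.resize(i[y0:y1,x0:x1],None,fx=s,fy=s,interpolation=cv2.INTER_CUBIC)
s=cv2.imread('pics/s4.png');w=cv2.imread('pics/w4.png')
cv2.imwrite('pics/c4.png',np.hstack([r(s,270,90,420,240,2.6667),cv2.resize(w,(400,250))[:, :].copy() if 0 else np.pad(cv2.resize(w,(400,250)),((0,150),(0,0),(0,0)))]))
E
```

```text
time_s: 10.65
ee_pos: [0.474, -0.0949, 0.0839]
eef_rot: [3.138, 0.002, 1.698]
force: [-0.0, -0.1, -0.3]
grip_width: 0.0154
grip_force: 40.0
```

View pics/c4.png

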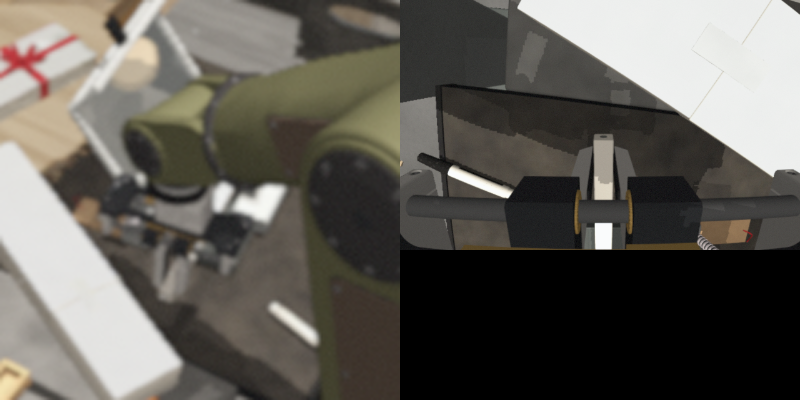

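```bash
python3 -m pendant '[[[0,0,3],0],[[0,0,3.5],0],[[0,0,3.5],0],[[0,0,3.5],0],[[0,0,3.5],0],[[0,0,3.5],0],[[0,0,3],0],[[0,0,2],0],[[0,1.5,1],0],[[0,2.5,0],0],[[0,3.5,0],-0.0125],[[0,3.5,0],-0.0125],[[-0.2,3.5,0],-0.0125],[[-0.2,3.5,0],-0.0125],[[-0.2,3.5,0],-0.0125],[[-0.2,3.5,0],-0.0125],[[-0.2,3.5,0],-0.0125],[[-0.2,3.5,0],-0.0125],[[-0.2,3.5,0],-0.0125],[[0,3.5,0],-0.0125]]'
python3 -m pendant '[[[0,2.5,0],0],[[0,1,0],0],[[0,0,0],0],[[0,0,0],0]]'
python3 - <<'E'
from h import *
snap('scene','s5.png',(150,100,390,400),2)
E
```

```text
time_s: 12.47
ee_pos: [0.4583, 0.2973, 0.3452]
eef_rot: [-3.141, 0.0, 1.572]
force: [0.3, 0.1, -0.9]
grip_width: 0.0155
grip_force: 40.0
time_s: 12.8
ee_pos: [0.4588, 0.33, 0.3452]
eef_rot: [-3.141, 0.001, 1.573]
force: [-0.0, -0.2, -0.3]
grip_width: 0.0156
grip_force: 40.0
```

View pics/s5.png

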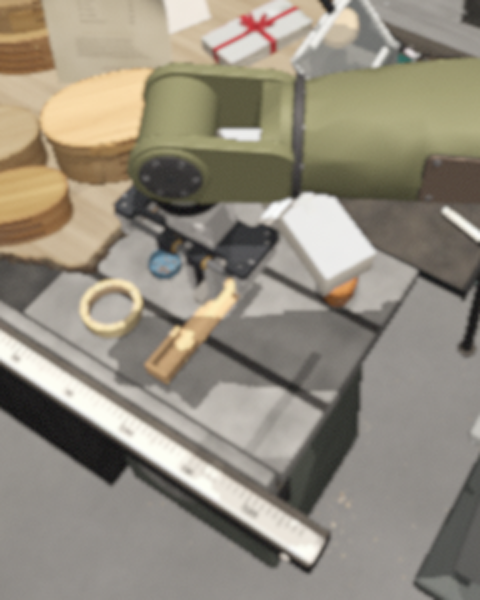

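The stick is held nearly level in the gripper (white end at (275,212)) over the bare saw top, clear of the tray and the carton. I'm lowering it now.

```bash
python3 -m pendant '[[[0,0,-2],0],[[0,0,-3.5],0],[[0,0,-4],0],[[0,0,-4],0],[[0,0,-4],0],[[0,0,-4],0],[[0,0,-4],0],[[0,0,-3],0],[[0,0,-2],0],[[0,0,-1],0],[[0,0,-0.5],0],[[0,0,0],0]]'
```

```text
time_s: 13.85
ee_pos: [0.459, 0.33, 0.0261]
eef_rot: [3.142, 0.0, 1.572]
force: [0.2, -0.6, -0.7]
grip_width: 0.0154
grip_force: 40.0
```

```bash
python3 -m pendant '[[[0,0,-0.4],0],[[0,0,-0.4],0],[[0,0,-0.4],0],[[0,0,0],0]]'
```

```text
time_s: 14.18
ee_pos: [0.4586, 0.3305, 0.0137]
eef_rot: [-3.142, 0.0, 1.573]
force: [-0.3, 0.0, -0.5]
grip_width: 0.0152
grip_force: 40.0
```

```bash
python3 -m pendant '[[[0,0,-0.3],0],[[0,0,-0.3],0],[[0,0,-0.2],0],[[0,0,-0.1],0],[[0,0,0],0],[[0,0,0],0]]'
```

```text
time_s: 14.68
ee_pos: [0.4587, 0.3307, 0.005]
eef_rot: [3.141, -0.0, 1.573]
force: [0.2, 1.0, 1.4]
grip_width: 0.0155
grip_force: 40.0
```

Contact is felt at the expected height. I'll release, rise, and move clear so the top camera can measure where the stick lies.

```bash
python3 -m pendant '[[[0,0,0],0],[[0,0,0],0],[[0,0,0],0],[[0,0,0],0],[[0,0,0],0],[[0,0,0],0]]' 0.5
python3 -m pendant '[[[0,0,2],0],[[0,0,3],0],[[0,0,4],0],[[0,0,4],0],[[0,0,4],0],[[0,-3,3],0],[[0,-4,0],0],[[0,-4,0],0],[[0,0,0],0],[[0,0,0],0]]'
python3 - <<'E'
from h import *
snap('wrist','w6.png'); snap('top','t6.png')
o=ctrl.get_obs();print(o['ee_pos'],o['eef_rot'],o['time_s'])
for n in('wrist','top'):
    im=cv2.imread('pics/full_%s6.png'%n[0]); hsv=cv2.cvtColor(im,cv2.COLOR_BGR2HSV)
    m=((hsv[...,2]>175)&(hsv[...,1]<60)).astype(np.uint8)
    k,l,st,ce=cv2.connectedComponentsWithStats(m)
    for i in range(1,k):
        if st[i,4]>150:
            ys,xs=np.where(l==i);(c,wh,a)=cv2.minAreaRect(np.c_[xs,ys].astype(np.float32))
            bp=cv2.boxPoints((c,wh,a)); w=np.array([onz(n,*p,.016) for p in bp])
            print(n,st[i].tolist(),np.round(c,1),'world c',w.mean(0).round(4),'sides',np.linalg.norm(w[1]-w[0]).round(3),np.linalg.norm(w[2]-w[1]).round(3))
E
```

```text
time_s: 15.18
ee_pos: [0.4586, 0.3306, 0.0049]
eef_rot: [-3.141, 0.0, 1.573]
force: [-0.2, 0.0, -0.6]
grip_width: 0.0465
grip_force: 0.0
time_s: 16.02
ee_pos: [0.4589, 0.2198, 0.2049]
eef_rot: [3.141, -0.0, 1.57]
force: [0.0, 0.3, -0.5]
grip_width: 0.047
grip_force: 0.0
[0.45871323 0.22156953 0.20444565] [ 3.14153342e+00 -1.99982646e-04  1.57264124e+00] 16.1167
wrist [124, 0, 141, 6, 411] [194.    2.5] world c [0.3303 0.3973 0.016 ] sides 0.139 0.005
wrist [396, 0, 244, 17, 1589] [517.5   8. ] world c [0.6557 0.3973 0.016 ] sides 0.015 0.258
wrist [270, 26, 26, 15, 222] [282.5  33. ] world c [0.4171 0.3664 0.016 ] sides 0.024 0.013
wrist [465, 26, 43, 17, 356] [486.  34.] world c [0.6173 0.3681 0.016 ] sides 0.015 0.043
wrist [307, 48, 28, 221, 3359] [319.5 158. ] world c [0.4524 0.2364 0.016 ] sides 0.232 0.026
wrist [355, 48, 38, 26, 570] [373.5  60.5] world c [0.506  0.3406 0.016 ] sides 0.024 0.036
wrist [494, 53, 51, 56, 867] [519.6  80.8] world c [0.6564 0.324  0.016 ] sides 0.06 0.032
wrist [564, 118, 21, 32, 306] [576.  134.4] world c [0.7266 0.2714 0.016 ] sides 0.024 0.031

[... 1912 characters left out ...]
c [ 0.6271 -0.3437  0.016 ] sides 0.226 0.013
top [359, 181, 100, 62, 3396] [410.4 212.3] world c [ 0.5283 -0.3537  0.016 ] sides 0.29 0.168
top [186, 229, 59, 7, 338] [215. 232.] world c [0.4588 0.2044 0.016 ] sides 0.166 0.017
top [604, 234, 36, 32, 1021] [621.5 249.5] world c [ 0.4279 -1.0034  0.016 ] sides 0.119 0.094
top [135, 249, 13, 18, 195] [141.  257.5] world c [0.3808 0.4132 0.016 ] sides 0.035 0.048
top [344, 267, 13, 31, 166] [349.9 282.1] world c [ 0.3273 -0.1809  0.016 ] sides 0.089 0.015
top [538, 283, 102, 96, 6813] [590.6 329.2] world c [ 0.1928 -0.8992  0.016 ] sides 0.212 0.342
top [239, 343, 103, 57, 2190] [289.5 370.8] world c [ 0.0795 -0.0178  0.016 ] sides 0.149 0.285
```

```bash
python3 - <<'E'
from h import *
w=cv2.imread('pics/full_w6.png');t=cv2.imread('pics/full_t6.png')
g=cv2.cvtColor(w,cv2.COLOR_BGR2GRAY).astype(int)
for v in(60,90,120,150,180,210):
    print(v,g[v,300:342:2].tolist())
print('col',g[40:56,319].tolist(),g[255:280,319].tolist(), g[255:280,325].tolist())
gt=cv2.cvtColor(t,cv2.COLOR_BGR2GRAY).astype(int);print('top',gt[232,178:196].tolist())
d=np.load('cal_wrist.npz');print('cam',-d['T'][:3,:3].T@d['T'][:3,3])
for n,i in(('wrist',w),('top',t)):
    h=cv2.cvtColor(i,cv2.COLOR_BGR2HSV);m=((h[...,0]>14)&(h[...,0]<32)&(h[...,1]>90)&(h[...,2]>110)).astype(np.uint8)
    k,l,st,ce=cv2.connectedComponentsWithStats(m)
    for j in range(1,k):
        if st[j,4]>300:
            ys,xs=np.where(l==j);bp=cv2.boxPoints(cv2.minAreaRect(np.c_[xs,ys].astype(np.float32)))
            W=np.array([onz(n,*p,.026) for p in bp])
            if abs(W.mean(0)[0]-.6)<.1: print(n,st[j],bp.round(1).tolist(),W.round(4).tolist(),W.mean(0).round(4))
E
```

```text
60 [167, 169, 169, 164, 171, 168, 169, 165, 170, 250, 252, 251, 252, 251, 251, 252, 240, 111, 101, 140, 167]
90 [171, 168, 169, 171, 167, 167, 169, 166, 151, 250, 251, 251, 251, 251, 251, 252, 239, 107, 97, 132, 163]
120 [146, 146, 145, 145, 145, 146, 141, 139, 141, 248, 251, 251, 250, 251, 251, 251, 237, 78, 103, 133, 133]
150 [155, 154, 156, 155, 153, 155, 152, 151, 155, 246, 251, 251, 251, 251, 251, 251, 236, 81, 104, 135, 137]
180 [173, 175, 174, 171, 169, 167, 164, 161, 157, 226, 252, 252, 251, 249, 252, 252, 239, 97, 93, 92, 92]
210 [99, 102, 101, 105, 103, 102, 107, 103, 105, 142, 215, 219, 205, 188, 218, 218, 190, 102, 100, 102, 99]
col [155, 146, 131, 78, 66, 95, 140, 166, 174, 174, 174, 168, 241, 251, 252, 251] [192, 191, 191, 192, 191, 190, 192, 191, 188, 188, 185, 177, 176, 168, 140, 104, 98, 97, 100, 101, 99, 100, 99, 99, 97] [183, 182, 183, 182, 184, 183, 182, 182, 180, 183, 179, 183, 182, 173, 144, 113, 106, 100, 99, 98, 101, 98, 97, 98, 97]
top [56, 71, 114, 144, 124, 92, 97, 167, 230, 244, 246, 246, 246, 246, 246, 246, 247, 246]
cam [0.45804442 0.29076983 0.38435413]
wrist [ 426   67   63  218 6037] [[424.6000061035156, 283.8999938964844], [441.3999938964844, 66.4000015258789], [488.20001220703125, 70.0], [471.5, 287.5]] [[0.5695, 0.1051, 0.026], [0.5707, 0.3347, 0.026], [0.6176, 0.3325, 0.026], [0.6239, 0.0997, 0.026]] [0.5954 0.218  0.026 ]
wrist [536  83  42  65 605] [[526.5, 138.39999389648438], [558.2999877929688, 73.80000305175781], [577.0, 83.0], [545.2000122070312, 147.60000610351562]] [[0.6647, 0.2667, 0.026], [0.6912, 0.3316, 0.026], [0.7128, 0.3235, 0.026], [0.6865, 0.2577, 0.026]] [0.6888 0.2949 0.026 ]
top [ 171  175   92   18 1336] [[170.8000030517578, 190.60000610351562], [171.0, 174.60000610351562], [262.20001220703125, 176.0], [262.0, 192.0]] [[0.5729, 0.3346, 0.026], [0.6191, 0.3369, 0.026], [0.6208, 0.0746, 0.026], [0.5749, 0.0735, 0.026]] [0.5969 0.2049 0.026 ]
```

The stick's centre is at y≈0.236: the wrist view puts the right end at 0.1204 and the top view at 0.121. The tray centre is (0.597, 0.2055). Next I grip the stick by its middle.

```bash
python3 -m pendant '[[[0,1.4,-3],0],[[0,0,-4],0],[[0,0,-4],0],[[0,0,-4],0],[[0,0,-3],0],[[0,0,-1],0],[[0,0,-0.6],0],[[0,0,-0.4],0],[[0,0,0],0],[[0,0,0],0]]'
python3 -m pendant '[[[0,0,0],0],[[0,0,0],0],[[0,0,0],0],[[0,0,0],0],[[0,0,0],0],[[0,0,0],0],[[0,0,0],0]]' 0.1 30
```

```text
time_s: 16.95
ee_pos: [0.4595, 0.2357, 0.0059]
eef_rot: [3.139, -0.001, 1.573]
force: [-0.2, 0.0, 0.2]
grip_width: 0.0471
grip_force: 0.0
time_s: 17.53
ee_pos: [0.4588, 0.2352, 0.0046]
eef_rot: [3.141, -0.0, 1.573]
force: [-0.7, -0.5, 4.5]
grip_width: 0.0154
grip_force: 30.0
```

```bash
python3 -m pendant '[[[0,0,2],0],[[0,0,3],0],[[0,0,3],0],[[2,-0.5,0],0],[[3,-0.7,0],0],[[3,-0.7,0],0],[[3,-0.6,0],0],[[2,-0.5,0],0],[[0.8,0,0],0],[[0,0,0],0],[[0,0,0],0],[[0,0,0],0]]'
python3 - <<'E'
from h import *
snap('wrist','w7.png')
o=ctrl.get_obs();print(o['ee_pos'],o['eef_rot'])
w=cv2.imread('pics/full_w7.png')
h=cv2.cvtColor(w,cv2.COLOR_BGR2HSV);m=((h[...,0]>14)&(h[...,0]<32)&(h[...,1]>90)&(h[...,2]>90)).astype(np.uint8)
for v in range(20,300,20):
    xs=np.where(m[v,150:500])[0]+150
    if len(xs): print(v,xs.min(),xs.max(),len(xs),onz('wrist',xs.min(),v,.026)[:2].round(4),onz('wrist',xs.max(),v,.026)[:2].round(4))
c=m[:,290:350].sum(1);ys=np.where(c>20)[0];print(ys.min(),onz('wrist',320,ys.min(),.026))
# white stick end in view, at its present height
g=((h[...,1]<60)&(h[...,2]>170));ys=np.where(g[:,310:330].sum(1)>12)[0];print(ys[:5],[onz('wrist',320,ys.min(),z)[:2].round(4) for z in (.085,.095)])
E
```

```text
time_s: 18.53
ee_pos: [0.5956, 0.2056, 0.0843]
eef_rot: [-3.141, 0.0, 1.574]
force: [0.5, 0.1, -0.1]
grip_width: 0.0155
grip_force: 30.0
[0.59564258 0.20566447 0.08446491] [-3.14113054e+00  3.82957938e-05  1.57359575e+00]
20 362 363 2 [0.6174 0.333 ] [0.618 0.333]
40 298 362 19 [0.5774 0.321 ] [0.6176 0.3211]
60 299 485 32 [0.578  0.3089] [0.6974 0.3107]
80 299 472 33 [0.5778 0.2966] [0.6897 0.298 ]
100 299 465 36 [0.5777 0.2841] [0.6861 0.2853]
120 299 464 36 [0.5775 0.2714] [0.6865 0.2724]
140 300 468 35 [0.578  0.2584] [0.6904 0.2593]
160 301 499 42 [0.5785 0.2451] [0.7135 0.2461]
180 302 356 19 [0.579  0.2315] [0.6157 0.2316]
200 303 356 20 [0.5795 0.2175] [0.616  0.2176]
220 303 355 20 [0.5793 0.2031] [0.6156 0.2032]
280 341 341 1 [0.6065 0.1571] [0.6065 0.1571]
399 [0.59087684 0.04737716 0.026     ]
[13 14 15 16 17] [array([0.5921, 0.322 ]), array([0.5923, 0.3195])]
```

```bash
python3 -m pendant '[[[0.2,0,-1],0],[[0,0,-2],0],[[0,0,-1.5],0],[[0,0,-1],0],[[0,0,-0.6],0],[[0,0,-0.5],0],[[0,0,-0.3],0],[[0,0,-0.2],0],[[0,0,-0.1],0],[[0,0,0],0],[[0,0,0],0]]'
```

```text
time_s: 19.5
ee_pos: [0.5988, 0.2052, 0.0128]
eef_rot: [3.141, -0.0, 1.573]
force: [-0.5, -0.1, -0.5]
grip_width: 0.0157
grip_force: 30.0
```

```bash
python3 -m pendant '[[[-0.1,0,-0.2],0],[[0,0,0],0],[[0,0,0],0]]'
python3 -m pendant '[[[0,0,0],0],[[0,0,0],0],[[0,0,0],0],[[0,0,0],0],[[0,0,0],0]]' 0.35
python3 -m pendant '[[[0,0,1],0],[[0,0,3],0],[[0,0,4],0],[[0,0,4],0],[[0,0,4],0],[[-3,0,2],0],[[-4,0,0],0],[[-4,0,0],0],[[-4,0,0],0],[[-4,0,0],0],[[-4,0,0],0],[[0,0,0],0],[[0,0,0],0]]'
python3 - <<'E'
from h import *
snap('wrist','w8.png');snap('top','t8.png')
o=ctrl.get_obs();print(o['ee_pos'])
for n in('wrist','top'):
    h=cv2.cvtColor(cv2.imread('pics/full_%s8.png'%n[0]),cv2.COLOR_BGR2HSV)
    m=((h[...,1]<70)&(h[...,2]>170)).astype(np.uint8);k,l,st,ce=cv2.connectedComponentsWithStats(m)
    for j in range(1,k):
        ys,xs=np.where(l==j);r=cv2.minAreaRect(np.c_[xs,ys].astype(np.float32)) if st[j,4]>80 else None
        if r is None: continue
        W=np.array([onz(n,*p,.022) for p in cv2.boxPoints(r)]);c=W.mean(0)
        if abs(c[0]-.597)<.06 and abs(c[1]-.2)<.1: print(n,st[j],W.round(4).tolist(),c.round(4))
    m=((h[...,0]>14)&(h[...,0]<32)&(h[...,1]>90)&(h[...,2]>110)).astype(np.uint8);k,l,st,ce=cv2.connectedComponentsWithStats(m)
    for j in range(1,k):
        if st[j,4]<150: continue
        ys,xs=np.where(l==j);W=np.array([onz(n,*p,.026) for p in cv2.boxPoints(cv2.minAreaRect(np.c_[xs,ys].astype(np.float32)))]);c=W.mean(0)
        if abs(c[0]-.597)<.06 and abs(c[1]-.2)<.15: print(n,'wood',st[j],W.round(4).tolist(),c.round(4))
E
```

```text
time_s: 19.75
ee_pos: [0.5976, 0.2052, 0.0104]
eef_rot: [-3.141, 0.0, 1.573]
force: [0.8, 0.1, -1.3]
grip_width: 0.0155
grip_force: 30.0
time_s: 20.17
ee_pos: [0.5977, 0.2051, 0.0104]
eef_rot: [3.142, -0.0, 1.573]
force: [-0.5, 0.1, 0.4]
grip_width: 0.033
grip_force: 0.0
time_s: 21.25
ee_pos: [0.3668, 0.2054, 0.1917]
eef_rot: [3.139, -0.001, 1.574]
force: [0.9, 0.7, 0.1]
grip_width: 0.0328
grip_force: 0.0
[0.36846145 0.20531945 0.19125825]
wrist [517 138  19  90 655] [[0.5692, 0.1616, 0.022], [0.57, 0.2551, 0.022], [0.5789, 0.2541, 0.022], [0.5785, 0.1603, 0.022]] [0.5742 0.2078 0.022 ]
wrist wood [ 504   54   44  246 2092] [[0.5639, 0.0797, 0.026], [0.5644, 0.3352, 0.026], [0.5825, 0.334, 0.026], [0.5851, 0.0762, 0.026]] [0.574  0.2063 0.026 ]
wrist wood [553  61  27  78 748] [[0.5837, 0.3282, 0.026], [0.611, 0.3297, 0.026], [0.6217, 0.2558, 0.026], [0.5933, 0.2551, 0.026]] [0.6025 0.2922 0.026 ]
wrist wood [520 227  39  69 583] [[0.5815, 0.0836, 0.026], [0.6038, 0.162, 0.026], [0.6296, 0.1512, 0.026], [0.6082, 0.071, 0.026]] [0.6058 0.1169 0.026 ]
top [177 180  81   8 556] [[0.6043, 0.32, 0.022], [0.6096, 0.0896, 0.022], [0.5895, 0.0888, 0.022], [0.5841, 0.3187, 0.022]] [0.5969 0.2043 0.022 ]
top wood [171 175  92  18 746] [[0.5735, 0.3347, 0.026], [0.6192, 0.3368, 0.026], [0.6204, 0.0745, 0.026], [0.5749, 0.0735, 0.026]] [0.597  0.2049 0.026 ]
```

The top view puts the stick at (0.5969, 0.2043) in a tray at (0.597, 0.2049). That is well within the limits, so I'm handing in.

```bash
python3 -c "
from station import ctrl
print(ctrl.hand_in())"
```

```text
the job is handed in; nothing more can be done
None
```

The stick lies in the wooden tray within about 1 mm of its centre by the top camera; I left the hood standing open, and the job is handed in at about 21 s, though the hand-in gave no verdict and I didn't re-measure the tags, tape or tin.

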